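# Wedge the rocking fruit stand level

## Robot

A 6-joint arm with a two-finger parallel gripper is mounted at the origin on the work surface. World frame = base frame: x ahead of the robot, y to its left, z up, the work surface at z = 0. Lengths are in mm, angles in rad, forces in N, time in s.
With the tool pointing down it reaches from about 350 to 975 mm from the base axis. Payload 7.1 kg.
Tool frame: the origin (TCP) lies between the finger pads; the fingertips stand 19 mm ahead of it and the grasp point (between the pads) is the TCP; z points along the fingers, y is the line along which they close (so a half turn about z gives the same grasp; the last joint's range is limited). The gripper opens to 88 mm and grips with 3 to 60 N. Pads are 20 mm wide; open, the fingers measure 115 mm over their backs; the gripper's body (75 mm by 178 mm) begins 61 mm behind the grasp point.
Start: joints at [-1.235, 0.423, 1.63, -0, 1.089, -0.019], TCP at [217.143, -586.049, 241.675] pointing down, gripper open.
Joint ranges: [-3, 3], [-0.9, 2.11], [0.09, 2.58], [-1.31, 4.45], [0.11, 2.69], [-2.54, 2.54]. Speed limits (rad/s): [2.39, 2.39, 3.01, 3.14, 3.14, 3.14].

## Interface

Orientations are given as a rotation vector (axis times angle).
In Python, from workcell import ctrl gives the robot as it stands.
- The arm moves only by the tool arm_command, never from a script. Its argument "series" is a list of rows, each an object with "linear": the shift along the tool's x, y, z in m, a list of three; "turn": the turn about the tool's z in rad. A call has 1 to 10 rows; each row shifts and turns the commanded pose from where the row before left it, along the tool's axes as they then stand; what a row does not reach is not made up. A row lasts 1/10 s, in which the tool goes at most 50 mm and 8.59 degrees, less where a joint would pass 70% of its speed; a pose out of reach is approached as far as the arm can. A call with a gripper value outside its range is refused whole. "jaw" is the opening, from -1 (shut) to 1 (fully open), set as the call begins (left out, the last holds). The fingers move at their own pace and stop on an object; the grip force is fixed at half the most. Time passes only in rows, so rows that do not move let the fingers close. It gives the time, the measured TCP pose, the force, the opening and the grip force at its end, in the units of the state.
- ctrl.get_obs(): the state, without advancing time (a new reading comes with each control period).
- ctrl.get_image(name): name is "scene" or "top" or "wrist"; returns a dict with "frame" (384x512x3 uint8, blue, green, red), "fx", "fy", "cx", "cy" (pixels), "rvec" (rotation vector, rad) and "tvec" (3), from world to camera coordinates, as OpenCV has them. Camera axes: x right, y down, z forward; pixel columns grow to the right and rows downward; lengths in mm; the calibration is good to about 2 mm. A picture is of the moment at which its call begins. There is no depth.
- ctrl.close_job(): hands the job in; it is judged then, once.
The state is a dict: "t": time; "qpos": joint angles; "qvel": joint speeds; "joint_torque": joint torques, N m; "ee_pos": TCP position; "orientation": TCP orientation; "ft_force": force on the tool from outside, world axes, zero at the start; "moment": the same for the moment, N m; "width": finger opening in mm; "grasp_force": force on a finger pad.
Only numpy, scipy, OpenCV 4.12 (cv2) and the standard library are available. Lean on these libraries where they do the work, as an engineer would, in place of code of your own. Each camera call takes 0.05 s, during which the arm holds its last target. There are 200 camera calls.

## Task

The fruit stand rocks because its one steel foot is too short. Fetch the wooden wedge, slide it flat along the worktop, thin end first, under the steel foot and push it in until the stand no longer rocks: level to the eye and all four feet bearing firmly; stop there, just snug, because driving the wedge deeper lifts the other feet again. Leave the wedge in place, do not shove or lift the stand by hand, and leave the other things alone.

Things in the scene. Friction and masses are not known exactly. Their poses are not given: they have to be found in the camera images.
- stand: Wooden fruit stand, 262 x 202 mm: four legs 32 mm square carry a board and a clear drawer of fruit, rim 169 mm, fruit to 227 mm; 1.5 to 2.3 kg. Origin: centre of the footprint, at worktop level when the stand is level; x runs from the front (legs -115 mm) to the back (+115), y to the left (legs +-85 mm), z up, vertical when level. Its front faces the robot's right. Not level at the start.
- short_leg (a point): Lower end of the short leg, on its axis (stand frame x -115, y +85, z +20 mm): front left corner. The leg's front face is 16 mm ahead of (-x) this point, its left face 16 mm to the left; the space before it is free.
- short_foot: Domed bare steel foot of the short leg, a ball of radius 16 mm; origin at its lowest point. Its stem is stuck 3 to 6 mm too far in (unknown, does not move), so the stand leans on it and the opposite foot_c hangs in the air. As a wedge lifts it the push (less the drag on the worktop) is about even; within a few mm it then climbs to 3 times that as foot_c takes load and b and d lose theirs: at twice the even push all four bear well.
- foot_b: Black domed rubber foot, ball of radius 15 mm, front right leg (stand x -115, y -85 mm). Origin at its lowest point. Rubber gives about 0.02 mm per N.
- foot_c: Black domed rubber foot, ball of radius 15 mm, back right leg (stand x +115, y -85 mm), diagonally opposite the short one; off the worktop at the start. Worn 0.3 to 1.5 mm shorter than b and d (unknown), so once it bears firmly the stand leans its way by up to 0.011 rad: that counts as level, and stopping at a dead level reading would leave it hanging. Origin at its lowest point.
- foot_d: Black domed rubber foot, ball of radius 15 mm, back left leg (stand x +115, y +85 mm). Origin at its lowest point.
- wedge: Pale wooden wedge lying flat, 130 long (x) x 34 wide (y), 50 g. Flat underside; top slopes straight from 20 mm thick at the thick end (x -65 mm) to 1.5 mm at the thin end (x +65 mm), 1 mm per 7 mm. Origin: centre of the underside. Grip it across its width near the thick end, so that the hand stays clear of the stand. Wood, steel and worktop rub at about 0.6: it holds where it is left.
- wedge_tip (a point): Middle of the wedge's thin edge, at its underside: the end that goes under the foot.
- mug: White mug, 80 mm across, 92 mm high, handle on its y side, standing loose. Origin: centre of its underside. To be left alone.
- jar: Amber glass jar with steel cap, 64 mm across, 105 mm high, standing loose. Origin: centre of its underside. To be left alone.
- banana: Single loose banana lying on the worktop, about 170 mm long, 34 mm thick. Origin: on the worktop beneath its middle. To be left alone.
Things that resemble listed ones, but are neither listed nor needed, are in the scene too. Of the things that look like the wedge, take the one that is nearest to the robot's base at the start.

How it is judged:
By the outcome, as a careful person would: the job done as asked, in the order asked, and still so for the second after the job is handed in, with the robot touching nothing.
It also fails if it takes over 72 s, if anything falls off the work surface, if the arm or the gripper's body presses on something with over 40 N, if the wrist force passes 120 N, or if a joint passes its speed limit or range.

## Working session

There is one attempt and no reset: what is moved stays moved. The work goes in short steps, Python scripts to look and compute and a tool call to move; the robot and the scene stay as the last step left them, time stands still between calls to the robot, and variables do not carry over. Pictures are saved under pics/ and viewed, at most 10 in all, crops included, and the job is handed in when it is done.

Besides the shell and the picture viewer there is one more tool, called after "Request:" by a JSON object that holds its "method" and its "body". arm_command: Moves the arm, as the interface text tells. Its arguments: {"type":"object","properties":{"series":{"type":"array"},"jaw":{"type":"number"}},"required":["series"]}

```bash
mkdir -p pics
cat > h.py <<'E'
import numpy as np, cv2
from workcell import ctrl
def cam(n,png=None):
    im=ctrl.get_image(n)
    if png: cv2.imwrite('pics/'+png,im['frame'])
    return im
def ray(im,uv,z=0.):
    R=cv2.Rodrigues(np.array(im['rvec'],float))[0]; t=np.array(im['tvec'],float).ravel()
    c=-R.T@t
    d=R.T@np.array([(uv[0]-im['cx'])/im['fx'],(uv[1]-im['cy'])/im['fy'],1])
    return c+d*(z-c[2])/d[2]
def proj(im,p):
    R=cv2.Rodrigues(np.array(im['rvec'],float))[0]; q=R@np.array(p,float)+np.array(im['tvec'],float).ravel()
    return np.array([im['fx']*q[0]/q[2]+im['cx'],im['fy']*q[1]/q[2]+im['cy']])
E
python3 - <<'E'
from h import *
import pickle
ims=[cam(n) for n in('top','scene')]
pickle.dump(ims,open('ims.pkl','wb'))
for n,i in zip('ts',ims): 
    cv2.imwrite(f'pics/{n}0.png',cv2.resize(i['frame'],(800,600),interpolation=cv2.INTER_CUBIC))
    R=cv2.Rodrigues(np.array(i['rvec'],float))[0];print(-R.T@np.array(i['tvec'],float).ravel(),i['fx'])
print(ctrl.get_obs())
E
```

```text
[ 456.30035769  -87.84580951 1291.32473414] 438.5137640870742
[282.53760589 801.39023679 971.24148744] 402.82862581279943
{'t': 0.1, 'qpos': array([-1.23497919e+00,  4.23765586e-01,  1.63059238e+00, -1.42692343e-05,
        1.08862597e+00, -1.90170333e-02]), 'qvel': array([-0.00010307, -0.00129959, -0.0013159 , -0.00054619, -0.00065767,
        0.0008165 ]), 'joint_torque': array([ 2.34262870e-04, -5.45610809e+01, -2.74326718e+01,  6.45875372e-02,
        1.88276125e-02, -4.12520569e-05]), 'ee_pos': array([ 217.00073922, -585.61204239,  240.98702188]), 'orientation': array([-3.09092634e+00, -5.54220874e-01,  3.64168972e-04]), 'ft_force': array([-0.34625568,  0.41403644,  0.07484416]), 'moment': array([ 0.03509476, -0.01049216,  0.0088206 ]), 'grasp_force': 0.0, 'width': 87.79083657611456}
```

View pics/t0.png

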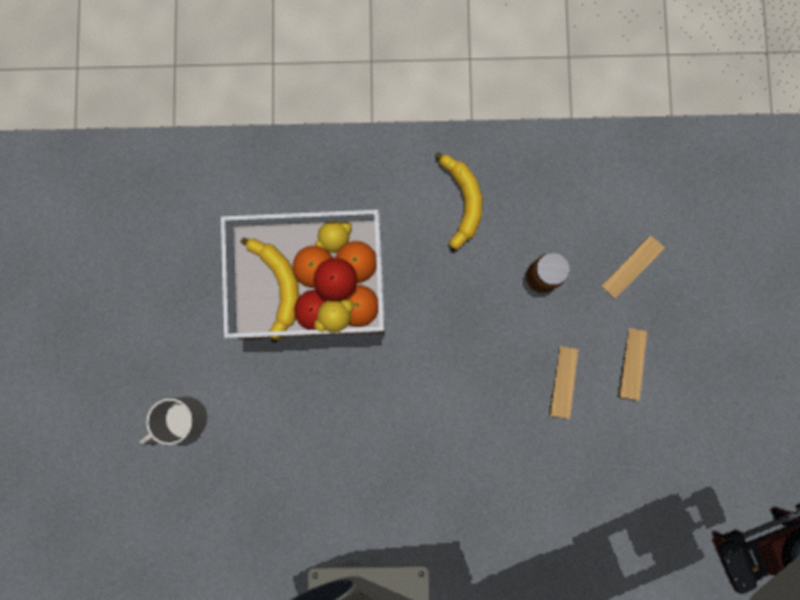

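View pics/s0.png

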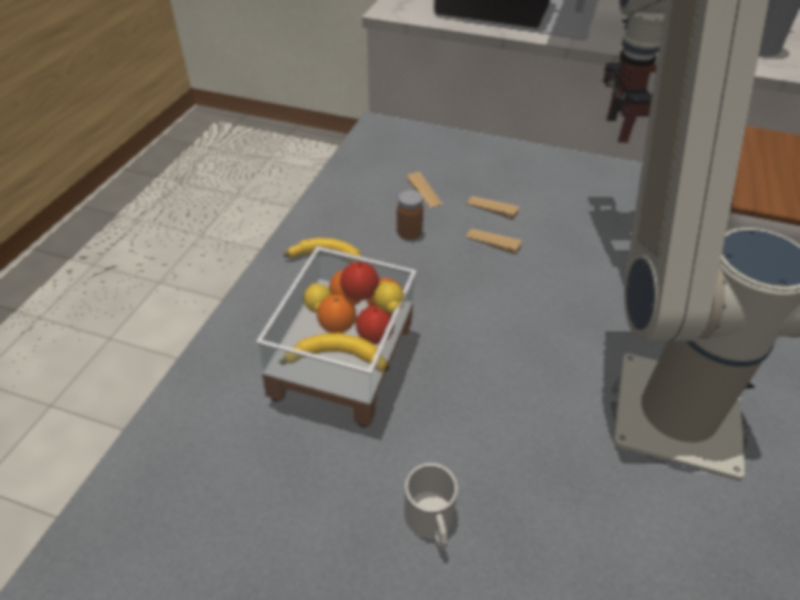

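The top view shows the stand rim with corners at (221,217), (378,211), (383,331) and (224,338). There are three wedge-like pieces, at (565,383), (633,365) and (633,266). The short leg is the corner at lower right in this view. The scene view shows the same layout, with the mug and jar well clear.

Run:
```python
from h import *
import pickle
t,s=pickle.load(open('ims.pkl','rb')); k=.64
print('rim');C=np.array([ray(t,(u*k,v*k),169)[:2] for u,v in[(221,217),(378,211),(383,331),(224,338)]]);print(C.round(),C.mean(0))
for a,b in zip(C,np.roll(C,-1,0)): print(np.linalg.norm(b-a),np.degrees(np.arctan2(*(b-a)[::-1])))
for n,i in(('t',t),('s',s)):
    hsv=cv2.cvtColor(i['frame'],cv2.COLOR_BGR2HSV)
    m=cv2.inRange(hsv,(8,70,110),(22,170,255))
    for c in cv2.findContours(m,0,1)[0]:
        if 200<cv2.contourArea(c)<1500:
            r=cv2.minAreaRect(c);B=np.array([ray(i,p,8)[:2] for p in cv2.boxPoints(r)])
            cen=B.mean(0)
            if cen[1]<-250:
                e=[B[1]-B[0],B[2]-B[1]];e.sort(key=np.linalg.norm)
                print(n,cen.round(),np.hypot(*cen).round(),[np.linalg.norm(x).round() for x in e],np.degrees(np.arctan2(e[1][1],e[1][0])))
for nm,i,p in(('mug',t,(172,422)),('jar',t,(545,275))): print(nm,ray(i,(p[0]*k,p[1]*k),50).round())
a=t['frame'][195:290,330:430];b=s['frame'][100:170,250:350]
cv2.imwrite('pics/c1.png',np.hstack([cv2.resize(a,(400,380),interpolation=2),cv2.resize(b,(400,380),interpolation=2)]))
```

```text
rim
[[722. 227.]
 [727. -36.]
 [526. -42.]
 [519. 220.]] [623.33595584  92.13914482]
262.9884326627152 -88.931466790098
200.8927337984239 -178.44309003498395
261.4745300549075 91.47012756550289
202.743906950295 1.9821302553078983
t [ 436. -369.] 571.0 [np.float64(37.0), np.float64(131.0)] -9.441431258171667
t [ 467. -499.] 684.0 [np.float64(36.0), np.float64(131.0)] -9.590345282213907
t [ 651. -507.] 825.0 [np.float64(35.0), np.float64(138.0)] -46.582676858864225
s [2053. -962.] 2267.0 [np.float64(152.0), np.float64(851.0)] -89.57783411241863
s [ 2332. -1085.] 2572.0 [np.float64(283.0), np.float64(552.0)] -86.84837280262414
mug [377. 344.  50.]
jar [ 630. -334.   50.]
```

View pics/c1.png

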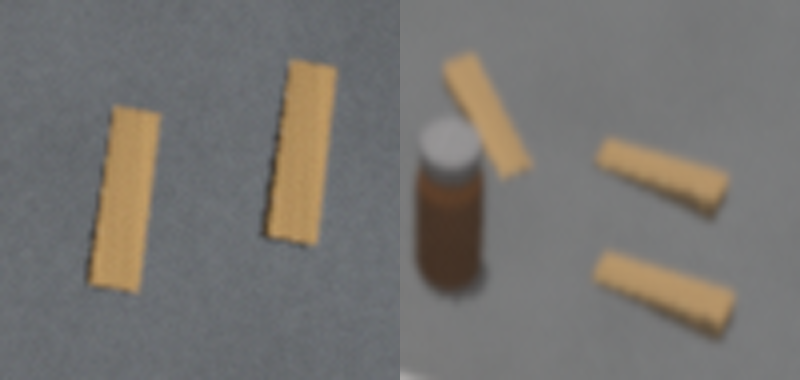

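The crop shows that the nearest wedge, at about (436,-369) in world coordinates, has its thick end towards the robot (lower x) and its thin end pointing at heading -9.5°. I'll move above its thick end.

Request:
{"method": "arm_command", "body": {"series": [{"linear": [0.024,-0.0155,0.011],"turn": 0.052},{"linear": [0.024,-0.0155,0.011],"turn": 0},{"linear": [0.024,-0.0155,0.011],"turn": 0},{"linear": [0.024,-0.0155,0.011],"turn": 0},{"linear": [0.024,-0.0155,0.011],"turn": 0},{"linear": [0.024,-0.0155,0.011],"turn": 0},{"linear": [0.024,-0.0155,0.011],"turn": 0.117},{"linear": [0.024,-0.0155,0.011],"turn": 0.117},{"linear": [0.024,-0.0155,0.011],"turn": 0.117},{"linear": [0.02,-0.0145,0.011],"turn": 0.117}], "jaw": 1}}

```text
t: 1.1
ee_pos: [408.9, -379.9, 131.0]
orientation: [-3.13, 0.266, 0.001]
ft_force: [-0.2, -0.5, -0.1]
width: 87.7
grasp_force: 0.0
```

```bash
cat >> h.py <<'E'
def st():
    o=ctrl.get_obs(); R=cv2.Rodrigues(np.array(o['orientation']))[0]
    print('t',round(o['t'],2),'p',o['ee_pos'].round(1),'h',np.degrees(np.arctan2(R[1,0],R[0,0])).round(2),'z',R[:,2].round(3),'F',o['ft_force'].round(1),'w',round(o['width'],1),'g',round(o['grasp_force'],1))
    return o,R
def go(R,p,q): print('tool shift mm',(R.T@(np.array(q,float)-p)).round(1))
E
python3 - <<'E'
from h import *
o,R=st()
i=cam('wrist');f=i['frame']
import pickle;pickle.dump(i,open('w1.pkl','wb'))
m=cv2.inRange(cv2.cvtColor(f,cv2.COLOR_BGR2HSV),(8,70,90),(22,190,255))
for c in cv2.findContours(m,0,1)[0]:
    if cv2.contourArea(c)>1500:
        r=cv2.minAreaRect(c);ap=cv2.approxPolyDP(c,6,True)[:,0];print(ap.tolist(),[ray(i,p,10)[:2].round().tolist() for p in ap])
cv2.imwrite('pics/w1.png',f)
E
```

```text
t 1.1 p [ 408.9 -379.9  131. ] h -9.72 z [-0.     0.001 -1.   ] F [-0.2 -0.5 -0.1] w 87.7 g 0.0
[[221, 99], [217, 231], [251, 235], [256, 101]] [[501.0, -366.0], [376.0, -337.0], [366.0, -370.0], [494.0, -397.0]]
[[359, 36], [340, 177], [379, 184], [395, 38]] [[531.0, -493.0], [411.0, -466.0], [398.0, -503.0], [525.0, -523.0]]
```

View pics/w1.png

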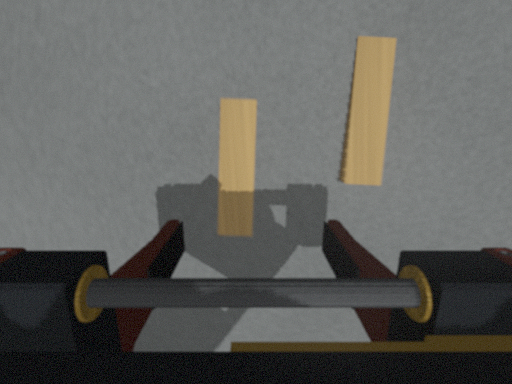

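The wrist view shows the wedge with its thin end at the top, corners (221,99) and (256,101), and its thick end at (217,231) and (251,235).

Run:
```python
from h import *
import pickle
o,R=st(); i=pickle.load(open('w1.pkl','rb'))
P=[ray(i,p,z)[:2] for p,z in(((221,99),1.5),((256,101),1.5),((217,231),20),((251,235),20))]
a=(P[0]+P[1])/2;b=(P[2]+P[3])/2
print('thin',a,'thick',b,'len',np.linalg.norm(a-b),'w',np.linalg.norm(P[0]-P[1]),np.linalg.norm(P[2]-P[3]))
d=(a-b)/np.linalg.norm(a-b);print('heading',np.degrees(np.arctan2(d[1],d[0])))
g=b+13*d;print(g);go(R,o['ee_pos'],[*g,22]); go(R,o['ee_pos'],[382.5,-359.5,22])
```

```text
t 1.15 p [ 410.7 -378.1  129.5] h -10.04 z [-0.001  0.002 -1.   ] F [ 1.7  0.4 -1.2] w 88.1 g 0.0
thin [ 498.13422467 -381.19339885] thick [ 374.78613298 -354.82161047] len 126.13573222684263 w 32.72461013090152 33.8527260160575
heading -12.068131893918052
[ 387.49882877 -357.53958137]
tool shift mm [-26.3 -16.  107.6]
tool shift mm [-30.9 -13.2 107.6]
```

Request:
{"method": "arm_command", "body": {"series": [{"linear": [-0.008,-0.005,0.01],"turn": 0.02},{"linear": [-0.01,-0.005,0.015],"turn": 0},{"linear": [-0.01,-0.005,0.02],"turn": 0},{"linear": [0,0,0.02],"turn": 0},{"linear": [0,0,0.012],"turn": 0},{"linear": [0,0,0.0],"turn": 0},{"linear": [0,0,0.0],"turn": 0}]}}

```text
t: 1.85
ee_pos: [383.1, -361.8, 54.8]
orientation: [3.128, -0.291, -0.0]
ft_force: [0.5, 0.1, 0.2]
width: 88.0
grasp_force: 0.0
```

Run:
```python
from h import *
o,R=st(); go(R,o['ee_pos'],[385,-358,22])
i=cam('wrist');f=i['frame']
m=cv2.inRange(cv2.cvtColor(f,cv2.COLOR_BGR2HSV),(8,70,60),(22,190,255))
for c in cv2.findContours(m,0,1)[0]:
    if cv2.contourArea(c)>1500:
        ap=cv2.approxPolyDP(c,6,True)[:,0];print(ap.tolist())
print('proj',[proj(i,(x,y,z)).round() for x,y,z in((372,-355,20),(500,-378,1.5))])
```

```text
t 1.85 p [ 383.1 -361.8   54.8] h -10.62 z [-0. -0. -1.] F [0.5 0.1 0.2] w 88.0 g 0.0
tool shift mm [ 1.2 -4.1 32.8]
[[511, 337], [235, 342], [230, 349], [498, 351], [511, 349]]
[[224, 46], [224, 243], [270, 244], [276, 47]]
[[420, 0], [394, 160], [459, 166], [479, 0]]
proj [array([247., 243.]), array([244.,  44.])]
```

Request:
{"method": "arm_command", "body": {"series": [{"linear": [0.001,-0.004,0.01],"turn": 0.02},{"linear": [0,0,0.012],"turn": 0},{"linear": [0,0,0.01],"turn": 0},{"linear": [0,0,0.0],"turn": 0},{"linear": [0,0,0.0],"turn": 0}]}}

```text
t: 2.4
ee_pos: [384.9, -357.4, 22.1]
orientation: [-3.124, 0.321, 0.001]
ft_force: [-0.1, -0.8, 0.8]
width: 88.0
grasp_force: 0.0
```

Request:
{"method": "arm_command", "body": {"series": [{"linear": [0,0,0],"turn": 0},{"linear": [0,0,0],"turn": 0},{"linear": [0,0,0.0],"turn": 0},{"linear": [0,0,0.0],"turn": 0},{"linear": [0,0,0.0],"turn": 0},{"linear": [0,0,0.0],"turn": 0},{"linear": [0,0,0.0],"turn": 0},{"linear": [0,0,0.0],"turn": 0}], "jaw": -1}}

```text
t: 3.2
ee_pos: [385.1, -357.7, 22.7]
orientation: [3.125, -0.322, 0.0]
ft_force: [0.2, 0.8, 1.1]
width: 33.7
grasp_force: 30.0
```

Run:
```python
from h import *
st()
```

```text
t 3.2 p [ 385.1 -357.7   22.7] h -11.76 z [ 0. -0. -1.] F [0.2 0.8 1.1] w 33.7 g 30.0
```

Request:
{"method": "arm_command", "body": {"series": [{"linear": [0,0,-0.025],"turn": 0},{"linear": [0,0,-0.025],"turn": 0},{"linear": [0,0,0],"turn": -0.12},{"linear": [0,0,0],"turn": -0.14},{"linear": [0,0,0],"turn": -0.14},{"linear": [0,0,0],"turn": -0.14},{"linear": [0,0,0],"turn": -0.14},{"linear": [0,0,0],"turn": -0.14},{"linear": [0,0,0],"turn": -0.14},{"linear": [0,0,0],"turn": -0.14}]}}

```text
t: 4.2
ee_pos: [385.0, -357.6, 72.6]
orientation: [-2.828, -1.367, 0.0]
ft_force: [-0.2, 0.4, 0.2]
width: 33.7
grasp_force: 30.0
```

Request:
{"method": "arm_command", "body": {"series": [{"linear": [0,0,0],"turn": -0.14},{"linear": [0,0,0],"turn": -0.14},{"linear": [0,0,0],"turn": -0.14},{"linear": [0,0,0],"turn": -0.14},{"linear": [0,0,0],"turn": -0.14},{"linear": [0,0,0],"turn": 0},{"linear": [0,0,0],"turn": 0}]}}

```text
t: 4.9
ee_pos: [385.0, -357.6, 72.6]
orientation: [-2.199, -2.244, -0.0]
ft_force: [0.0, -0.7, -1.3]
width: 34.0
grasp_force: 30.0
```

Run:
```python
from h import *
o,R=st();go(R,o['ee_pos'],[549,-190,50])
```

```text
t 4.9 p [ 385.  -357.6   72.6] h 91.16 z [-0.  0. -1.] F [ 0.  -0.7 -1.3] w 34.0 g 30.0
tool shift mm [164.3 167.3  22.6]
```

Request:
{"method": "arm_command", "body": {"series": [{"linear": [0.016,0.016,0.002],"turn": 0},{"linear": [0.022,0.022,0.003],"turn": 0},{"linear": [0.022,0.022,0.003],"turn": 0},{"linear": [0.022,0.022,0.003],"turn": 0},{"linear": [0.022,0.022,0.003],"turn": 0},{"linear": [0.022,0.022,0.003],"turn": 0},{"linear": [0.022,0.022,0.003],"turn": 0},{"linear": [0.016,0.019,0.002],"turn": 0},{"linear": [0,0,0],"turn": 0},{"linear": [0,0,0],"turn": 0}]}}

```text
t: 5.9
ee_pos: [547.9, -189.4, 50.4]
orientation: [-2.195, -2.247, 0.001]
ft_force: [0.4, 0.5, -1.0]
width: 33.6
grasp_force: 30.0
```

Run:
```python
from h import *
o,R=st()
i=cam('wrist');j=cam('scene');t=cam('top')
import pickle;pickle.dump((i,j,t),open('w2.pkl','wb'))
for p in((549,-72,25),(545,-22,2),(545,-22,20)): print(proj(i,p).round(),(proj(j,p)).round())
cv2.imwrite('pics/w2.png',i['frame'])
```

```text
t 5.9 p [ 547.9 -189.4   50.4] h 91.34 z [-0.001  0.    -1.   ] F [ 0.4  0.5 -1. ] w 33.6 g 30.0
[260.  32.] [261. 196.]
[255. -53.] [257. 212.]
[255. -74.] [257. 208.]
```

View pics/w2.png

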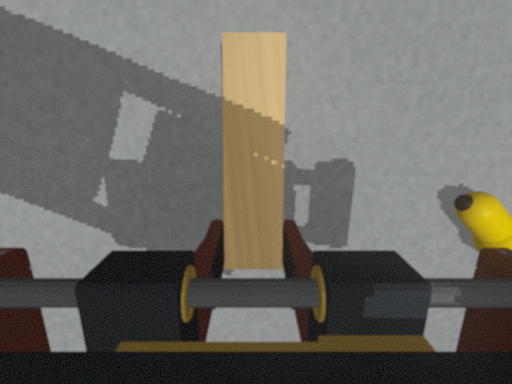

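The wedge sits straight in the gripper with its tip at pixel (254,32). The foot is outside the wrist view, so I'll check alignment with a scene crop.

Run:
```python
from h import *
import pickle
i,j,t=pickle.load(open('w2.pkl','rb'))
f=j['frame'].copy()
cv2.imwrite('pics/s2.png',cv2.resize(f[140:290,150:350],(800,600),interpolation=2))
for p in((545,-22,20),(545,-38,20),(529,-38,20),(529,-6,20),(529,-6,60),(529,-38,60),(546,-72,28)): print(p,((proj(j,p)-[150,140])*4).round())
```

```text
(545, -22, 20) [427. 272.]
(545, -38, 20) [434. 258.]
(529, -38, 20) [453. 263.]
(529, -6, 20) [440. 291.]
(529, -6, 60) [441. 256.]
(529, -38, 60) [454. 228.]
(546, -72, 28) [446. 222.]
```

View pics/s2.png

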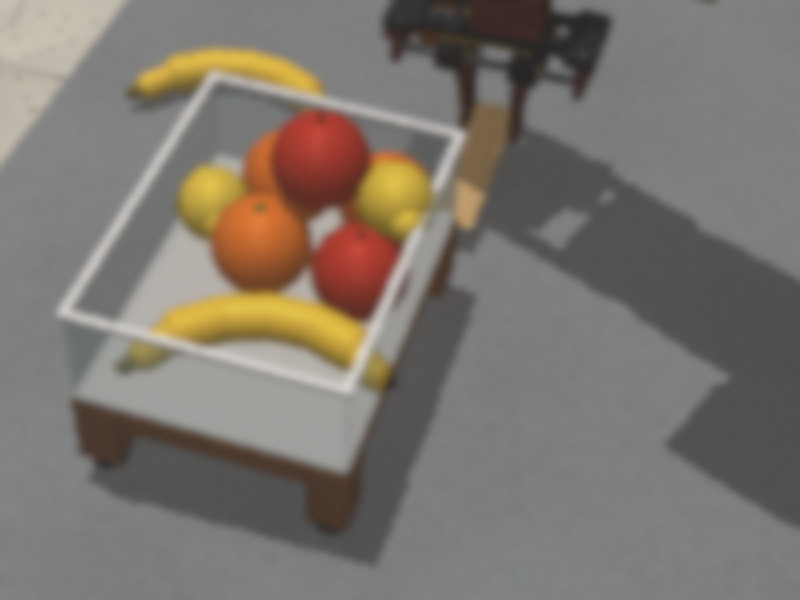

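Request:
{"method": "arm_command", "body": {"series": [{"linear": [0.002,0,0.01],"turn": 0},{"linear": [0.002,0,0.01],"turn": 0},{"linear": [0.002,0,0.0055],"turn": 0},{"linear": [0.002,0,0.002],"turn": 0},{"linear": [0,0,0.0],"turn": 0},{"linear": [0,0,0.0],"turn": 0}]}}

```text
t: 6.65
ee_pos: [547.7, -181.6, 22.8]
orientation: [-2.194, -2.247, 0.0]
ft_force: [0.2, 0.5, -0.7]
width: 33.6
grasp_force: 30.0
```

Run:
```python
from h import *
st()
```

```text
t 6.65 p [ 547.7 -181.6   22.8] h 91.37 z [-0.  0. -1.] F [ 0.2  0.5 -0.7] w 33.6 g 30.0
```

Request:
{"method": "arm_command", "body": {"series": [{"linear": [0.005,0,0],"turn": 0},{"linear": [0.005,0,0],"turn": 0},{"linear": [0.005,0,0],"turn": 0},{"linear": [0.005,0,0],"turn": 0},{"linear": [0.005,0,0],"turn": 0},{"linear": [0.003,0,0.0],"turn": 0},{"linear": [0,0,0.0],"turn": 0}]}}

```text
t: 7.35
ee_pos: [547.2, -153.2, 23.2]
orientation: [-2.194, -2.248, 0.0]
ft_force: [0.5, 0.2, -0.2]
width: 33.7
grasp_force: 30.0
```

Request:
{"method": "arm_command", "body": {"series": [{"linear": [0.001,0,0],"turn": 0},{"linear": [0.001,0,0],"turn": 0},{"linear": [0.001,0,0],"turn": 0},{"linear": [0.001,0,0],"turn": 0}]}}

```text
t: 7.75
ee_pos: [547.1, -149.8, 23.2]
orientation: [2.195, 2.248, -0.0]
ft_force: [0.3, 0.0, 0.3]
width: 33.9
grasp_force: 30.0
```

Request:
{"method": "arm_command", "body": {"series": [{"linear": [0.001,0,0],"turn": 0},{"linear": [0.001,0,0],"turn": 0},{"linear": [0.001,0,0],"turn": 0},{"linear": [0.001,0,0],"turn": 0}]}}

```text
t: 8.15
ee_pos: [547.0, -145.6, 23.2]
orientation: [-2.195, -2.248, 0.0]
ft_force: [-0.4, 0.8, 0.4]
width: 33.5
grasp_force: 30.0
```

Request:
{"method": "arm_command", "body": {"series": [{"linear": [0.001,0,0],"turn": 0},{"linear": [0.001,0,0],"turn": 0},{"linear": [0.001,0,0],"turn": 0},{"linear": [0.001,0,0],"turn": 0}]}}

```text
t: 8.55
ee_pos: [547.2, -142.2, 23.3]
orientation: [2.194, 2.248, -0.0]
ft_force: [-0.5, -6.1, -2.3]
width: 33.9
grasp_force: 30.0
```

Request:
{"method": "arm_command", "body": {"series": [{"linear": [0.001,0,0],"turn": 0},{"linear": [0.001,0,0],"turn": 0},{"linear": [0.001,0,0],"turn": 0}]}}

```text
t: 8.85
ee_pos: [547.3, -139.5, 23.4]
orientation: [2.193, 2.247, -0.0]
ft_force: [-0.3, -7.0, -0.5]
width: 33.7
grasp_force: 30.0
```

Request:
{"method": "arm_command", "body": {"series": [{"linear": [0.001,0,0],"turn": 0},{"linear": [0.001,0,0],"turn": 0},{"linear": [0.001,0,0],"turn": 0}]}}

```text
t: 9.15
ee_pos: [547.1, -136.2, 23.3]
orientation: [2.194, 2.247, 0.0]
ft_force: [0.5, -5.9, -1.5]
width: 33.6
grasp_force: 30.0
```

Request:
{"method": "arm_command", "body": {"series": [{"linear": [0.001,0,0],"turn": 0},{"linear": [0.001,0,0],"turn": 0},{"linear": [0.001,0,0],"turn": 0}]}}

```text
t: 9.45
ee_pos: [546.8, -132.7, 23.2]
orientation: [2.195, 2.248, 0.0]
ft_force: [0.5, -4.9, -0.8]
width: 33.6
grasp_force: 30.0
```

Request:
{"method": "arm_command", "body": {"series": [{"linear": [0.001,0,0],"turn": 0},{"linear": [0.001,0,0],"turn": 0}]}}

```text
t: 9.65
ee_pos: [546.7, -130.6, 23.2]
orientation: [-2.195, -2.248, 0.0]
ft_force: [0.6, -4.3, -0.9]
width: 33.7
grasp_force: 30.0
```

Request:
{"method": "arm_command", "body": {"series": [{"linear": [0.001,0,0],"turn": 0},{"linear": [0.001,0,0],"turn": 0}]}}

```text
t: 9.85
ee_pos: [546.6, -128.6, 23.1]
orientation: [-2.194, -2.248, 0.0]
ft_force: [-0.4, -4.4, -1.1]
width: 34.1
grasp_force: 30.0
```

Request:
{"method": "arm_command", "body": {"series": [{"linear": [0.001,0,0],"turn": 0},{"linear": [0.001,0,0],"turn": 0}]}}

```text
t: 10.05
ee_pos: [546.5, -126.6, 23.1]
orientation: [-2.194, -2.248, 0.0]
ft_force: [-0.4, -4.6, -1.4]
width: 33.7
grasp_force: 30.0
```

Request:
{"method": "arm_command", "body": {"series": [{"linear": [0.001,0,0],"turn": 0},{"linear": [0.001,0,0],"turn": 0}]}}

```text
t: 10.25
ee_pos: [546.5, -124.6, 23.2]
orientation: [-2.195, -2.248, 0.0]
ft_force: [-0.3, -4.5, -0.9]
width: 33.7
grasp_force: 30.0
```

Request:
{"method": "arm_command", "body": {"series": [{"linear": [0.001,0,0],"turn": 0}]}}

```text
t: 10.35
ee_pos: [546.5, -123.6, 23.1]
orientation: [-2.195, -2.248, 0.0]
ft_force: [-0.2, -4.4, -1.8]
width: 33.8
grasp_force: 30.0
```

Request:
{"method": "arm_command", "body": {"series": [{"linear": [0.001,0,0],"turn": 0}]}}

```text
t: 10.45
ee_pos: [546.5, -122.6, 23.2]
orientation: [-2.195, -2.248, 0.0]
ft_force: [0.2, -4.4, -1.1]
width: 33.7
grasp_force: 30.0
```

Run:
```python
from h import *
import pickle
st()
j=cam('top');f=j['frame']; t0=pickle.load(open('ims.pkl','rb'))[0]['frame']
w=cv2.createHanningWindow((120,90),cv2.CV_32F)
g=lambda a:np.float32(cv2.cvtColor(a[130:220,135:255],6))
print(cv2.phaseCorrelate(g(t0),g(f),w))
```

```text
t 10.45 p [ 546.5 -122.6   23.2] h 91.37 z [-0.  0. -1.] F [ 0.2 -4.4 -1.1] w 33.7 g 30.0
((-0.8730666933865479, -1.0609885980088052), 0.9438081988581905)
```

Request:
{"method": "arm_command", "body": {"series": [{"linear": [0.001,0,0],"turn": 0},{"linear": [0.001,0,0],"turn": 0}]}}

```text
t: 10.7
ee_pos: [546.4, -120.7, 23.2]
orientation: [-2.195, -2.248, 0.0]
ft_force: [0.3, -3.1, -2.1]
width: 33.7
grasp_force: 30.0
```

Request:
{"method": "arm_command", "body": {"series": [{"linear": [0.001,0,0],"turn": 0}]}}

```text
t: 10.8
ee_pos: [546.4, -119.6, 23.1]
orientation: [-2.194, -2.248, 0.0]
ft_force: [-0.6, -4.4, -1.3]
width: 33.8
grasp_force: 30.0
```

Request:
{"method": "arm_command", "body": {"series": [{"linear": [0.001,0,0],"turn": 0}]}}

```text
t: 10.9
ee_pos: [546.4, -118.6, 23.2]
orientation: [-2.195, -2.248, 0.0]
ft_force: [0.2, -3.4, -2.2]
width: 33.8
grasp_force: 30.0
```

Request:
{"method": "arm_command", "body": {"series": [{"linear": [0.001,0,0],"turn": 0}]}}

```text
t: 11.0
ee_pos: [546.3, -117.6, 23.2]
orientation: [-2.195, -2.248, 0.0]
ft_force: [0.3, -4.6, -1.7]
width: 33.5
grasp_force: 30.0
```

Request:
{"method": "arm_command", "body": {"series": [{"linear": [0.001,0,0],"turn": 0}]}}

```text
t: 11.1
ee_pos: [546.3, -116.6, 23.2]
orientation: [-2.195, -2.248, 0.0]
ft_force: [-0.3, -4.1, -1.6]
width: 33.5
grasp_force: 30.0
```

Request:
{"method": "arm_command", "body": {"series": [{"linear": [0.001,0,0],"turn": 0}]}}

```text
t: 11.2
ee_pos: [546.3, -115.6, 23.2]
orientation: [-2.195, -2.248, 0.0]
ft_force: [0.2, -3.3, -2.0]
width: 33.9
grasp_force: 30.0
```

Request:
{"method": "arm_command", "body": {"series": [{"linear": [0.001,0,0],"turn": 0}]}}

```text
t: 11.3
ee_pos: [546.3, -114.6, 23.2]
orientation: [-2.195, -2.248, 0.0]
ft_force: [-0.6, -4.2, -1.7]
width: 34.0
grasp_force: 30.0
```

Request:
{"method": "arm_command", "body": {"series": [{"linear": [0.001,0,0],"turn": 0}]}}

```text
t: 11.4
ee_pos: [546.2, -113.6, 23.1]
orientation: [-2.194, -2.248, 0.0]
ft_force: [-0.3, -4.0, -1.8]
width: 33.7
grasp_force: 30.0
```

Request:
{"method": "arm_command", "body": {"series": [{"linear": [0.001,0,0],"turn": 0}]}}

```text
t: 11.5
ee_pos: [546.2, -112.6, 23.1]
orientation: [-2.194, -2.248, 0.0]
ft_force: [0.5, -3.8, -1.4]
width: 33.7
grasp_force: 30.0
```

Request:
{"method": "arm_command", "body": {"series": [{"linear": [0.001,0,0],"turn": 0}]}}

```text
t: 11.6
ee_pos: [546.2, -111.6, 23.2]
orientation: [-2.195, -2.248, 0.0]
ft_force: [-0.1, -3.3, -1.3]
width: 34.0
grasp_force: 30.0
```

Request:
{"method": "arm_command", "body": {"series": [{"linear": [0.001,0,0],"turn": 0}]}}

```text
t: 11.7
ee_pos: [546.2, -110.6, 23.1]
orientation: [-2.195, -2.248, 0.0]
ft_force: [-0.6, -3.0, -1.9]
width: 33.7
grasp_force: 30.0
```

Request:
{"method": "arm_command", "body": {"series": [{"linear": [0.001,0,0],"turn": 0}]}}

```text
t: 11.8
ee_pos: [546.2, -109.6, 23.2]
orientation: [-2.195, -2.248, 0.0]
ft_force: [-0.1, -3.4, -2.5]
width: 33.8
grasp_force: 30.0
```

Request:
{"method": "arm_command", "body": {"series": [{"linear": [0.001,0,0],"turn": 0}]}}

```text
t: 11.9
ee_pos: [546.2, -108.6, 23.2]
orientation: [-2.195, -2.248, 0.0]
ft_force: [-0.7, -3.7, -2.3]
width: 34.0
grasp_force: 30.0
```

Run:
```python
from h import *
import pickle
st()
j=cam('top');f=j['frame']; t0=pickle.load(open('ims.pkl','rb'))[0]['frame']
w=cv2.createHanningWindow((120,90),cv2.CV_32F)
g=lambda a:np.float32(cv2.cvtColor(a[130:220,135:255],6))
print(cv2.phaseCorrelate(g(t0),g(f),w))
```

```text
t 11.9 p [ 546.2 -108.6   23.2] h 91.37 z [-0.  0. -1.] F [-0.7 -3.7 -2.3] w 34.0 g 30.0
((-1.4170007359364476, -1.6099181281085535), 0.9430566653498896)
```

Request:
{"method": "arm_command", "body": {"series": [{"linear": [0.001,0,0],"turn": 0}]}}

```text
t: 12.05
ee_pos: [546.1, -107.7, 23.2]
orientation: [-2.195, -2.248, -0.0]
ft_force: [0.7, -4.3, -1.7]
width: 33.4
grasp_force: 30.0
```

Request:
{"method": "arm_command", "body": {"series": [{"linear": [0.001,0,0],"turn": 0}]}}

```text
t: 12.15
ee_pos: [546.1, -106.7, 23.2]
orientation: [2.195, 2.248, -0.0]
ft_force: [0.0, -4.2, -1.9]
width: 33.9
grasp_force: 30.0
```

Request:
{"method": "arm_command", "body": {"series": [{"linear": [0.001,0,0],"turn": 0}]}}

```text
t: 12.25
ee_pos: [546.1, -105.8, 23.2]
orientation: [2.194, 2.248, -0.0]
ft_force: [-0.1, -5.6, -2.4]
width: 34.2
grasp_force: 30.0
```

Request:
{"method": "arm_command", "body": {"series": [{"linear": [0.001,0,0],"turn": 0}]}}

```text
t: 12.35
ee_pos: [546.1, -104.8, 23.2]
orientation: [2.194, 2.248, -0.0]
ft_force: [-0.2, -6.5, -2.0]
width: 34.1
grasp_force: 30.0
```

Request:
{"method": "arm_command", "body": {"series": [{"linear": [0.001,0,0],"turn": 0}]}}

```text
t: 12.45
ee_pos: [546.1, -103.9, 23.2]
orientation: [2.194, 2.248, -0.0]
ft_force: [0.5, -6.4, -2.7]
width: 33.8
grasp_force: 30.0
```

Run:
```python
from h import *
st()
```

```text
t 12.45 p [ 546.1 -103.9   23.2] h 91.39 z [ 0. -0. -1.] F [ 0.5 -6.4 -2.7] w 33.8 g 30.0
```

Request:
{"method": "arm_command", "body": {"series": [{"linear": [0.001,0,0],"turn": 0}]}}

```text
t: 12.55
ee_pos: [546.1, -103.0, 23.2]
orientation: [2.194, 2.248, -0.0]
ft_force: [0.4, -7.9, -2.9]
width: 33.9
grasp_force: 30.0
```

Request:
{"method": "arm_command", "body": {"series": [{"linear": [0,0,0],"turn": 0}]}}

```text
t: 12.65
ee_pos: [546.1, -102.9, 23.2]
orientation: [2.194, 2.248, -0.0]
ft_force: [0.7, -5.1, -2.9]
width: 33.7
grasp_force: 30.0
```

Request:
{"method": "arm_command", "body": {"series": [{"linear": [0,0,0],"turn": 0}]}}

```text
t: 12.75
ee_pos: [546.1, -102.9, 23.1]
orientation: [2.194, 2.248, -0.0]
ft_force: [0.7, -5.5, -3.3]
width: 33.6
grasp_force: 30.0
```

Request:
{"method": "arm_command", "body": {"series": [{"linear": [0,0,0.0003],"turn": 0},{"linear": [0,0,0],"turn": 0}]}}

```text
t: 12.95
ee_pos: [546.1, -102.9, 22.9]
orientation: [2.194, 2.248, -0.0]
ft_force: [0.2, -5.7, -2.3]
width: 33.9
grasp_force: 30.0
```

Request:
{"method": "arm_command", "body": {"series": [{"linear": [0,0,0.0002],"turn": 0},{"linear": [0,0,0],"turn": 0}]}}

```text
t: 13.15
ee_pos: [546.1, -102.9, 22.8]
orientation: [2.194, 2.248, 0.0]
ft_force: [0.5, -4.7, -1.3]
width: 33.4
grasp_force: 30.0
```

Request:
{"method": "arm_command", "body": {"series": [{"linear": [0.0005,0,0],"turn": 0}]}}

```text
t: 13.25
ee_pos: [546.1, -102.6, 22.8]
orientation: [2.194, 2.248, -0.0]
ft_force: [0.1, -7.3, -1.0]
width: 34.0
grasp_force: 30.0
```

Request:
{"method": "arm_command", "body": {"series": [{"linear": [0.0005,0,0],"turn": 0}]}}

```text
t: 13.35
ee_pos: [546.2, -102.2, 22.8]
orientation: [2.194, 2.248, -0.0]
ft_force: [0.5, -7.8, -1.3]
width: 33.5
grasp_force: 30.0
```

The push is now about twice the even push, so I'm releasing the wedge and lifting clear.

Request:
{"method": "arm_command", "body": {"series": [{"linear": [0,0,0],"turn": 0},{"linear": [0,0,0],"turn": 0},{"linear": [0,0,0],"turn": 0},{"linear": [0,0,0],"turn": 0},{"linear": [0,0,0],"turn": 0},{"linear": [0,0,0],"turn": 0},{"linear": [0,0,0],"turn": 0},{"linear": [0,0,0],"turn": 0}], "jaw": 0.2}}

```text
t: 14.15
ee_pos: [546.0, -101.7, 22.7]
orientation: [-2.195, -2.248, 0.0]
ft_force: [0.5, 0.2, 0.8]
width: 52.8
grasp_force: 0.0
```

Request:
{"method": "arm_command", "body": {"series": [{"linear": [0,0,-0.01],"turn": 0},{"linear": [0,0,-0.02],"turn": 0},{"linear": [-0.01,0,-0.02],"turn": 0},{"linear": [-0.03,0,-0.02],"turn": 0},{"linear": [-0.03,0,-0.02],"turn": 0},{"linear": [-0.03,0,0],"turn": 0},{"linear": [-0.03,0,0],"turn": 0},{"linear": [-0.03,0,0],"turn": 0},{"linear": [0,0,0],"turn": 0},{"linear": [0,0,0],"turn": 0}]}}

```text
t: 15.15
ee_pos: [549.6, -262.0, 113.1]
orientation: [-2.196, -2.246, -0.0]
ft_force: [-0.0, 0.0, -0.7]
width: 52.8
grasp_force: 0.0
```

Run:
```python
from h import *
import pickle
st()
j=cam('scene');t=cam('top');t0=pickle.load(open('ims.pkl','rb'))[0]['frame']
w=cv2.createHanningWindow((120,90),cv2.CV_32F)
g=lambda a:np.float32(cv2.cvtColor(a[130:220,135:255],6))
print(cv2.phaseCorrelate(g(t0),g(t['frame']),w))
a=cv2.resize(t['frame'][125:275,135:275],(400,428),interpolation=2);b=cv2.resize(j['frame'][140:290,150:290],(400,428),interpolation=2)
cv2.imwrite('pics/end.png',np.hstack([a,b]))
```

```text
t 15.15 p [ 549.6 -262.   113.1] h 91.29 z [ 0.  0. -1.] F [-0.   0.  -0.7] w 52.8 g 0.0
((-1.5070412173835308, -1.8152407971520432), 0.9278740589706986)
```

View pics/end.png

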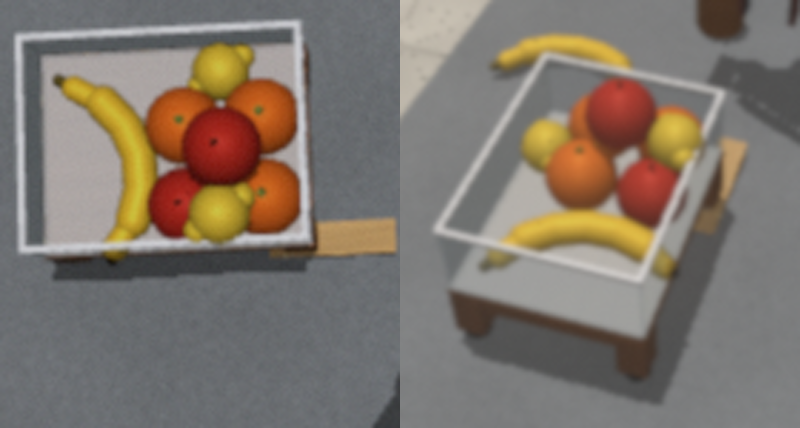

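The final view shows the wedge flat under the front-left leg, entering at about (315,240) in the left crop. The stand sits level and the gripper is clear of everything.

```bash
python3 -c "
from h import *
print(ctrl.close_job())"
```

```text
the job is handed in; nothing more can be done
None
```

I slid the wedge thin end first under the steel foot and stopped at about 7.8 N, roughly twice the even push of 3.7 N. I then let go, backed the gripper clear and handed the job in at about 15 s; level was judged only from the pictures and push force, and no verdict came back.

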